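# Finish the slat crib and hold the ball dish over it, a quarter turn round

## Robot

A 6-joint arm with a two-finger parallel gripper is mounted at the origin on a cart in front of the work surface, level with it; the furniture and walls round the work are solid. World frame = base frame: x ahead of the robot, y to its left, z up, the work surface at z = 0. Lengths are in mm, angles in rad, forces in N, time in s.
With the tool pointing down it reaches from about 400 to 825 mm from the base axis. Payload 7 kg.
Tool frame: the origin (TCP) lies midway between the tips of the shut fingers; the grasp point (between the pads) lies 19 mm behind it (r.grip_point_offset is the z of the grasp point in the tool frame, in mm); z points along the fingers, y is the line along which they close (so a half turn about z gives the same grasp; the last joint's range is limited). The gripper opens to 88 mm and grips with 3 to 60 N. Pads are 19 mm wide; open, the fingers measure 130 mm over their backs; the gripper's body (78 mm by 193 mm) begins 47 mm behind the grasp point.
Start: joints at [-1.046, 0.359, 0.012, 0, -1.224, -0.288], TCP at [158.325, -656.147, 226.561] pointing down, gripper open.
Joint ranges: [-3.07, 3.07], [-1.43, 2.12], [-1.02, 1.25], [-3.03, 1.67], [-3.05, -0], [-3.03, 3.03]. Speed limits (rad/s): [2.39, 2.39, 3.01, 3.14, 3.14, 3.14].

## Interface

Orientations are given as a rotation vector (axis times angle).
In Python, from plant import r, eyes gives the robot as it stands. The module is installed in compiled form; this text tells all that it offers.
- The arm moves only by the tool jog_arm, called in YAML: its name, and indented under it one key for each argument. Schema: {"type":"object","properties":{"deltas":{"type":"array","items":{"type":"array","items":{"type":"array","items":{"type":"number"},"minItems":5,"maxItems":5},"minItems":1,"maxItems":10},"minItems":1,"maxItems":1},"grip_n":{"type":"number"},"only":{"type":"string"},"quiet":{"type":"boolean"},"lines":{"type":"string"}},"required":["deltas"],"additionalProperties":false}. deltas is a list that holds a single list of rows (three levels of brackets), with 1 to 10 rows, each of 5 numbers: dx, dy, dz in mm, then a turn about the tool's z in rad, then the finger opening in mm; each row is the pose to reach, as a shift and turn from the pose commanded when the call began, along the tool's axes at that moment; what a row does not reach only later rows make up. A row lasts 1/10 s, in which the tool goes at most 50 mm and 0.15 rad, less where a joint would pass 70% of its speed; a pose out of reach is approached as far as the arm can. The fingers move at their own pace and stop on an object; grip_n is the grip in N (left out, the last holds). Time passes only in rows, so rows that do not move let the fingers close. The tool returns the time, the measured TCP pose, the force, the opening and the grip force at its end. only (a regular expression) keeps the lines of the reply that match it, lines (a string "A,B") keeps lines A to B, and quiet returns only ok. Input that does not fit is refused with a message, and nothing moves.
- r.sense(): the state, without advancing time (a new reading comes with each control period).
- eyes.read_camera(name): name is "scene" or "side" or "wrist"; returns a dict with "pixels" (384x512x3 uint8, blue, green, red), "fov_y" (degrees; the focal length in pixels is half the picture's height over the tangent of half this angle, whatever the lens; pixels are square), "cx", "cy" (the principal point, pixels), "T" (4x4, takes a point from camera to world coordinates). Camera axes: x right, y up, looking along -z (the intrinsics and any distortion apply to the point x, -y, -z); pixel columns grow to the right and rows downward; lengths in mm; the calibration is good to about 2 mm. A picture is of the moment at which its call begins. There is no depth.
- r.hand_in(): hands the job in; it is judged then, once.
The state is a dict: "clock": time; "q": joint angles; "joint_velocities": joint speeds; "joint_torque": joint torques, N m; "tool_pos": TCP position; "tcp_rot": TCP orientation; "force": force on the tool from outside, world axes, zero at the start; "torque": the same for the moment, N m; "finger_gap": finger opening in mm; "grasp_force": force on a finger pad.
Only numpy, scipy, OpenCV 4.12 (cv2) and the standard library are available. Lean on these libraries where they do the work, as an engineer would, in place of code of your own. Each camera call takes 0.05 s, during which the arm holds its last target. There are 200 camera calls.

## Task

Finish the little crib for the ball dish: lay the two loose slats flat across the two fixed ones, side by side and square to them, one flush with each end of the fixed slats. Then take the dish by its bridge handle, lift it straight up, and in the air turn it a quarter turn (either way) so that the handle runs crosswise to the top slats; finish while still holding it, still and level, about 5 cm clear above the middle of the crib. Keep the dish level and the loose steel ball in its middle all the while, do not touch the ball, and leave the other things where they stand.

Things in the scene. Friction and masses are not known exactly. Their poses are not given: they have to be found in the camera images.
- crib_foot: fixed plywood pad, 130 x 130 x 8 mm, on the work surface, with two dark slats (110 x 30 x 12 mm) pinned on it. Origin: centre of its underside. The fixed slats run along its x axis at y = +36 and -36 mm, ends at x = +55 and -55 mm, tops 20 mm above the origin. The loose slats belong on them along its y axis, centred at x = +40 and -40 mm, y = 0
- slat_a: loose dark wooden slat, 30 x 110 x 12 mm (x, y, z), long along its y axis, about 24 g, lying flat. Origin: centre of its underside. The two loose slats are alike; either may lie at either end
- slat_b: the other loose slat, same size and axes
- ball_dish: round wooden dish, 124 mm across, 30 mm high, about 0.25 kg; origin: centre of its underside, z up. Its bridge handle is a dark level bar along its y axis over the middle, 14 mm wide and high, 134 mm long, bar centre 97 mm above the origin, on brass posts at y = +58 and -58 mm. At the start the bar is within 0.15 rad of parallel to the pad's y axis. The inside slopes up about 11 degrees
- dish_centre (a point): point in the dish on its centre line, 22.7 mm above its underside: where the ball's centre rests when the ball is in the middle
- ball_center (a point): centre of the loose steel ball, 24 mm in diameter, 57 g, that rests in the middle of the dish and rolls if the dish tilts or is jerked; its top is about 35 mm above the dish's underside
- screw_cup: bystander: open tin cup of screws, 69 mm across, 54 mm high; origin: centre of its underside
- tape_measure: bystander: yellow tape measure, 38 x 101 x 68 mm; origin: centre of its underside
- brass_block: bystander: brass setup block, 25 x 51 x 25 mm; origin: centre of its underside
- ball: the same ball as a body; its origin may be off its centre, so use ball_center for its place
Things that resemble listed ones, but are neither listed nor needed, are in the scene too. Leave any red look-alike of the slat_b alone.

How it is judged (in metres and radians):
On the way, in this order (a step that is already met when the one before it is completed fails the run):
1. both loose slats lie flat across the fixed ones, one at each end, and are let go (((x of slat_a in the frame of crib_foot between 0.025 and 0.053 m and y of slat_a in the frame of crib_foot between -0.018 and 0.018 m and z of slat_a in the frame of crib_foot between 0.016 and 0.024 m and angle between the y axis of each of slat_a, slat_b and the y axis of crib_foot, either way round below 0.2 rad and angle between each of slat_a, slat_b's own z axis and vertical below 0.08 rad and x of slat_b in the frame of crib_foot between -0.053 and -0.025 m and y of slat_b in the frame of crib_foot between -0.018 and 0.018 m and z of slat_b in the frame of crib_foot between 0.016 and 0.024 m) or (x of slat_a in the frame of crib_foot between -0.053 and -0.025 m and y of slat_a in the frame of crib_foot between -0.018 and 0.018 m and z of slat_a in the frame of crib_foot between 0.016 and 0.024 m and angle between the y axis of each of slat_a, slat_b and the y axis of crib_foot, either way round below 0.2 rad and angle between each of slat_a, slat_b's own z axis and vertical below 0.08 rad and x of slat_b in the frame of crib_foot between 0.025 and 0.053 m and y of slat_b in the frame of crib_foot between -0.018 and 0.018 m and z of slat_b in the frame of crib_foot between 0.016 and 0.024 m)) and contact force between the fingers and slat_a below 0.2 N and contact force between the fingers and slat_b below 0.2 N), for 0.2 s.
2. the dish is lifted level off the table by the gripper, not yet turned, the ball in its middle (horizontal distance between ball_center and dish_centre below 0.015 m and angle between ball_dish's own z axis and vertical below 0.12 rad and contact force between the fingers and ball_dish above 1 N and contact force between ball_dish and crib_foot below 0.1 N and contact force between ball_dish and slat_a below 0.1 N and contact force between ball_dish and slat_b below 0.1 N and height (world z) of ball_dish above 0.02 m and angle between the y axis of ball_dish and the y axis of crib_foot, either way round below 0.6 rad), for 0.1 s.
3. the dish is held level over the crib, turned a quarter turn, the ball in its middle (horizontal distance between ball_center and dish_centre below 0.015 m and angle between ball_dish's own z axis and vertical below 0.12 rad and contact force between the fingers and ball_dish above 1 N and contact force between ball_dish and crib_foot below 0.1 N and contact force between ball_dish and slat_a below 0.1 N and contact force between ball_dish and slat_b below 0.1 N and z of ball_dish in the frame of crib_foot between 0.047 and 0.152 m and horizontal distance between ball_dish and crib_foot below 0.03 m and angle between the y axis of ball_dish and the x axis of crib_foot, either way round below 0.2 rad and ((x of slat_a in the frame of crib_foot between 0.025 and 0.053 m and y of slat_a in the frame of crib_foot between -0.018 and 0.018 m and z of slat_a in the frame of crib_foot between 0.016 and 0.024 m and angle between the y axis of each of slat_a, slat_b and the y axis of crib_foot, either way round below 0.2 rad and angle between each of slat_a, slat_b's own z axis and vertical below 0.08 rad and x of slat_b in the frame of crib_foot between -0.053 and -0.025 m and y of slat_b in the frame of crib_foot between -0.018 and 0.018 m and z of slat_b in the frame of crib_foot between 0.016 and 0.024 m) or (x of slat_a in the frame of crib_foot between -0.053 and -0.025 m and y of slat_a in the frame of crib_foot between -0.018 and 0.018 m and z of slat_a in the frame of crib_foot between 0.016 and 0.024 m and angle between the y axis of each of slat_a, slat_b and the y axis of crib_foot, either way round below 0.2 rad and angle between each of slat_a, slat_b's own z axis and vertical below 0.08 rad and x of slat_b in the frame of crib_foot between 0.025 and 0.053 m and y of slat_b in the frame of crib_foot between -0.018 and 0.018 m and z of slat_b in the frame of crib_foot between 0.016 and 0.024 m))), for 0.2 s.
At the end, for the whole second after the job is handed in: Both slats lie loose across the fixed ones, 25-53 mm off the pad middle each way, square within 0.2 rad. Dish held by the fingers, still, level within 0.12 rad, within 30 mm of the crib middle, 15-120 mm above it, handle along pad x within 0.2 rad, ball within 15 mm of dish middle (all of step 3 and contact force between the fingers and slat_a below 0.2 N and contact force between the fingers and slat_b below 0.2 N and linear speed of ball_dish below 0.03 m/s and angular speed of ball_dish below 0.2 rad/s); the arm keeps its last pose, push and grip.
It fails at once if the ball rolls away from the middle of the dish, or out of it (horizontal distance between ball_center and dish_centre above 0.035 m or distance between ball_center and dish_centre above 0.045 m).
It fails at once if the dish is tipped (angle between ball_dish's own z axis and vertical above 0.25 rad).
It fails at once if the robot touches the ball (contact force between any of the arm, the fingers and ball above 0.3 N).
It fails at once if the screw cup, tape measure or brass block is disturbed (distance of any of screw_cup, tape_measure, brass_block from where it was at the start of the episode above 0.03 m).
It also fails if it takes over 61 s, if anything falls off the work surface, if the arm or the gripper's body presses on something with over 40 N, if the wrist force passes 120 N, or if a joint passes its speed limit or range.

## Working session

There is one attempt and no reset: what is moved stays moved. The work goes in short steps, Python scripts to look and compute and a tool call to move; the robot and the scene stay as the last step left them, time stands still between calls to the robot, and variables do not carry over. Pictures are saved under pics/ and viewed, at most 10 in all, crops included, and the job is handed in when it is done.

```bash
mkdir -p pics
```

Run:
```python
from plant import r,eyes
import cv2,numpy as np
s=r.sense();print(s['clock'],s['tool_pos'],s['tcp_rot'],s['finger_gap'])
for n in("scene","side"):
    c=eyes.read_camera(n);cv2.imwrite(f'pics/{n}0.png',c['pixels']);print(n,c.keys(),c['fov_y'],c['cx'],c['cy'],np.round(c['T'],3).tolist(),{k:c[k] for k in c if k not in('pixels','T')})
```

```text
0.0 [ 158.16865563 -655.67524657  225.61105084] [ 3.70891261e-01 -3.11922267e+00 -2.65276007e-03] 87.6306052831216
scene dict_keys(['pixels', 'fov_y', 'cx', 'cy', 'T']) 57.41921051179388 259.59919206376435 195.8777470100636 [[-0.77, 0.363, -0.524, 129.612], [-0.638, -0.412, 0.651, 591.418], [0.02, 0.835, 0.549, 599.739], [0.0, 0.0, 0.0, 1.0]] {'fov_y': 57.41921051179388, 'cx': 259.59919206376435, 'cy': 195.8777470100636}
side dict_keys(['pixels', 'fov_y', 'cx', 'cy', 'T']) 47.26493635363137 252.5713594659503 189.05852826401923 [[0.873, 0.328, -0.361, 119.896], [-0.488, 0.567, -0.664, -1038.299], [-0.013, 0.756, 0.655, 1033.129], [0.0, 0.0, 0.0, 1.0]] {'fov_y': 47.26493635363137, 'cx': 252.5713594659503, 'cy': 189.05852826401923}
```

View pics/scene0.png

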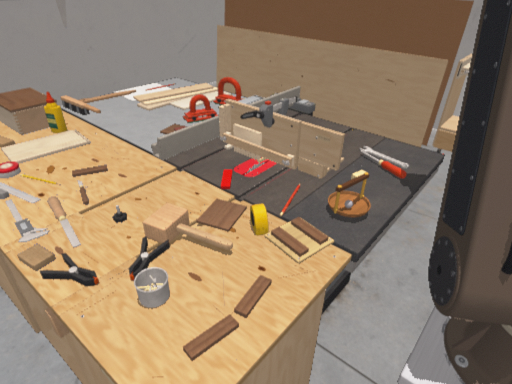

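View pics/side0.png

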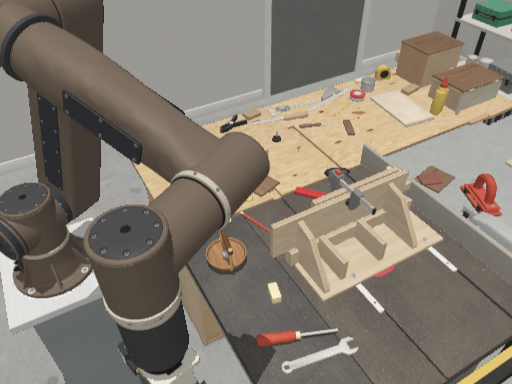

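The scene view shows the crib pad at about (300,240) and the dish at (349,205). Two loose dark slats lie at (253,296) and (211,337). The look-alikes are a dark plate at (222,214) and a red piece at (227,180). By length, colour and flat lie, the two at (253,296) and (211,337) fit. I'll confirm with an enlarged crop and measurements.

Create h.py:
```python
import cv2,numpy as np
from plant import r,eyes
def ray(c,uv):
    f=c['pixels'].shape[0]/2/np.tan(np.radians(c['fov_y']/2))
    d=np.array([(uv[0]-c['cx'])/f,-(uv[1]-c['cy'])/f,-1.])
    return c['T'][:3,3],c['T'][:3,:3]@d
def onz(c,uv,z):
    o,d=ray(c,uv);return o+d*(z-o[2])/d[2]
def tri(c1,p1,c2,p2):
    A=np.zeros((3,3));b=np.zeros(3)
    for c,p in((c1,p1),(c2,p2)):
        o,d=ray(c,p);d=d/np.linalg.norm(d);M=np.eye(3)-np.outer(d,d);A+=M;b+=M@o
    return np.linalg.solve(A,b)
def proj(c,P):
    f=c['pixels'].shape[0]/2/np.tan(np.radians(c['fov_y']/2))
    q=c['T'][:3,:3].T@(np.asarray(P,float)-c['T'][:3,3]);return c['cx']-f*q[0]/q[2],c['cy']+f*q[1]/q[2]
def blobs(c,z,roi,vmax=110,amin=120,img=None):
    "dark brown blobs in roi x0,y0,x1,y1; pixels cast on plane z, min-area rectangle there"
    h=cv2.cvtColor(c['pixels'],cv2.COLOR_BGR2HSV)
    m=((h[...,2]<vmax)&(h[...,1]>70)).astype(np.uint8)
    k=np.zeros_like(m);x0,y0,x1,y1=roi;k[y0:y1,x0:x1]=1;m&=k
    m=cv2.morphologyEx(m,cv2.MORPH_OPEN,np.ones((3,3),np.uint8))
    out=[]
    for ct in cv2.findContours(m,cv2.RETR_EXTERNAL,cv2.CHAIN_APPROX_NONE)[0]:
        if cv2.contourArea(ct)<amin:continue
        P=np.array([onz(c,p[0],z)[:2] for p in ct],np.float32)
        (x,y),(w,l),a=cv2.minAreaRect(P)
        if w>l:w,l,a=l,w,a+90
        out.append((ct.mean((0,1)).round(),[round(v,1) for v in(x,y,w,l)],round(np.radians((a+90+90)%180-90),3))) # angle of long axis
    return out
```

Run:
```python
from h import *
c=eyes.read_camera("scene");p=c['pixels']
cv2.imwrite('pics/crop1.png',cv2.resize(p[160:365,170:385],None,fx=2.9,fy=2.9,interpolation=cv2.INTER_CUBIC))
for z in(12,20):
  for b in blobs(c,z,(170,190,350,365)):print(z,b)
for uv in((253,296),(211,337),(90,170),(222,214),(227,180)):print(uv,onz(c,uv,12),p[uv[1],uv[0]])
```

```text
(253, 296) [454.02064183 203.18422016  12.        ] [ 72  97 137]
(211, 337) [450.37489045 329.39066277  12.        ] [ 74 100 140]
(90, 170) [1221.10922611  151.35798464   12.        ] [ 70  94 132]
(222, 214) [710.95385055  37.1716189   12.        ] [ 79 107 145]
(227, 180) [ 830.8030203  -106.81437856   12.        ] [ 28  31 229]
```

View pics/crop1.png

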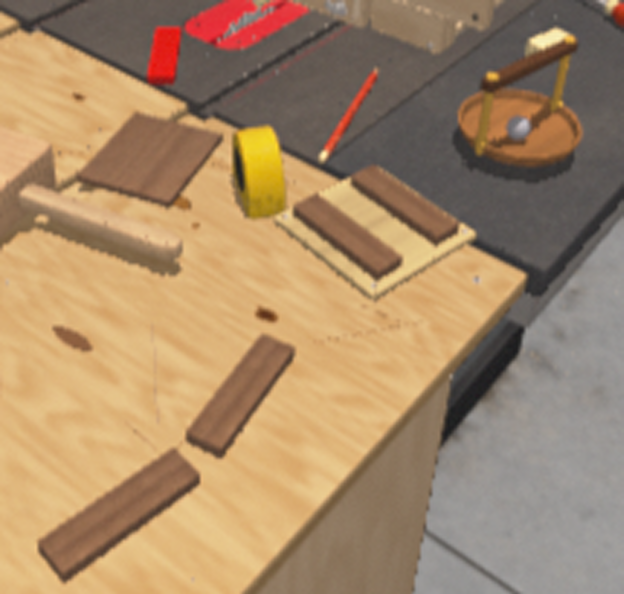

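The crop confirms it: the slats to use are at crop (242,395), i.e. picture (253,296), and crop (120,513), i.e. picture (211,337). The red piece at crop (165,55) is the decoy. The crib has its two fixed dark slats at crop (347,236) and (405,203). The dish bar runs from crop (490,80) to (572,45).

Run:
```python
from h import *
c=eyes.read_camera("scene");s=eyes.read_camera("side")
h=cv2.cvtColor(c['pixels'],cv2.COLOR_BGR2HSV)
print(h[296,253],h[337,211],h[241,290],h[231,310],h[300,320])
for v in(150,170):
  for z in(12,20):
    for b in blobs(c,z,(175,215,345,365),v):print(v,z,b)
  for b in blobs(c,104,(330,165,375,190),v,30):print('bar',v,b)
# bar ends (top edge) and ball, dish
for n,k,roi in(("sc",c,(325,165,378,220)),("si",s,(200,225,250,280))):
    H=cv2.cvtColor(k['pixels'],cv2.COLOR_BGR2HSV);x0,y0,x1,y1=roi
    sub=H[y0:y1,x0:x1]
    m=((sub[...,0]<16)&(sub[...,1]>140)&(sub[...,2]>80)).astype(np.uint8)
    g=((sub[...,1]<60)&(sub[...,2]>90)).astype(np.uint8)
    P=np.argwhere(m)[:,::-1]+[x0,y0]; G=np.argwhere(g)[:,::-1]+[x0,y0]
    print(n,len(P),P.min(0),P.max(0),len(G),G.mean(0) if len(G) else 0)
cv2.imwrite('pics/crop2.png',np.hstack([cv2.resize(k['pixels'][y:y+75,x:x+60],None,fx=6.6,fy=6.6,interpolation=cv2.INTER_CUBIC) for k,x,y in((c,322,160),(s,198,215))]))
```

```text
[ 12 122 134] [ 12 117 137] [ 12 119 150] [ 12 117 152] [ 16  81 141]
150 12 (array([210., 337.]), [450.7, 327.9, 34.0, 109.9], np.float64(1.424))
150 12 (array([298., 336.]), [315.2, 200.9, 76.7, 226.8], np.float64(1.571))
150 12 (array([252., 296.]), [455.2, 200.9, 31.9, 115.0], np.float64(-1.391))
150 12 (array([208., 244.]), [648.6, 151.1, 23.5, 137.6], np.float64(0.23))
150 12 (array([289., 242.]), [501.2, 8.2, 35.9, 115.8], np.float64(-0.202))
150 12 (array([309., 230.]), [488.8, -63.4, 40.6, 118.9], np.float64(-0.248))
150 12 (array([207., 219.]), [721.9, 83.1, 45.3, 62.0], np.float64(0.719))
150 20 (array([210., 337.]), [446.4, 331.4, 33.5, 108.4], np.float64(1.424))
150 20 (array([298., 336.]), [312.6, 206.2, 75.7, 223.7], np.float64(1.571))
150 20 (array([252., 296.]), [450.7, 206.2, 31.5, 113.5], np.float64(-1.391))
150 20 (array([208., 244.]), [641.6, 157.1, 23.2, 135.8], np.float64(0.23))
150 20 (array([289., 242.]), [496.2, 16.2, 35.4, 114.3], np.float64(-0.202))
150 20 (array([309., 230.]), [483.9, -54.5, 40.1, 117.2], np.float64(-0.248))
150 20 (array([207., 219.]), [
[... 862 characters left out ...]
.1, 114.6], np.float64(-1.393))
170 20 (array([289., 241.]), [496.7, 14.9, 38.4, 115.8], np.float64(-0.201))
170 20 (array([201., 241.]), [661.6, 163.3, 38.6, 177.6], np.float64(0.26))
170 20 (array([309., 230.]), [482.8, -56.5, 43.1, 117.3], np.float64(-0.204))
170 20 (array([218., 221.]), [692.6, 75.3, 71.9, 111.4], np.float64(0.529))
bar 170 (array([356., 182.]), [450.4, -225.1, 59.5, 108.3], np.float64(-1.281))
sc 727 [328 174] [369 216] 793 [355.5296343  190.67591425]Traceback (most recent call last):
  File "<stdin>", line 16, in <module>
    return umr_minimum(a, axis, None, out, keepdims, initial, where)
ValueError: zero-size array to reduction operation minimum which has no identity
```

Create d.py:
```python
# d.py x y z closing_yaw : prints needed shift in tool axes and turn (half-turn choice keeping joint 6 near centre)
import sys,numpy as np
from plant import r
from scipy.spatial.transform import Rotation as R
s=r.sense();t=[float(v) for v in sys.argv[1:5]]
M=R.from_rotvec(s['tcp_rot']).as_matrix();y=np.arctan2(M[1,1],M[0,1])
dy=(t[3]-y+np.pi)%(2*np.pi)-np.pi
opts=[dy-np.pi,dy,dy+np.pi];o=[round(-a,3) for a in opts]
print('shift',np.round(M.T@(np.array(t[:3])-s['tool_pos']),1),'turn opts',o,'q6 then (before q1 change)',[round(s['q'][5]+a,2) for a in opts],'q1',round(s['q'][0],3),'yaw',round(y,3))
```

```text
(no output)
```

jog_arm:
  deltas:
    - [[-408,319,0,-1.5,88],[-408,319,0,-1.5,88],[-408,319,0,-1.5,88],[-408,319,0,-1.5,88],[-408,319,0,-1.5,88],[-408,319,0,-1.5,88],[-408,319,0,-1.5,88],[-408,319,0,-1.5,88],[-408,319,0,-1.5,88],[-408,319,0,-1.5,88]]
  grip_n: 20

```text
clock: 1.25
tool_pos: [469.9, -262.5, 226.9]
tcp_rot: [-2.404, 2.022, -0.001]
force: [1.3, -0.5, 1.0]
finger_gap: 87.6
grasp_force: 0.0
```

```bash
python3 d.py 455 200 180 0.18
```

```text
shift [-458.2  -64.6   46.8] turn opts [np.float64(6.276), np.float64(3.134), np.float64(-0.008)] q6 then (before q1 change) [np.float64(-5.96), np.float64(-2.82), np.float64(0.33)] q1 -0.145 yaw -2.969
```

jog_arm:
  deltas:
    - [[-458,-65,47,0,88],[-458,-65,47,0,88],[-458,-65,47,0,88],[-458,-65,47,0,88],[-458,-65,47,0,88],[-458,-65,47,0,88],[-458,-65,47,0,88],[-458,-65,47,0,88],[-458,-65,47,0,88],[-458,-65,47,0,88]]

```text
clock: 2.25
tool_pos: [457.2, 201.9, 179.2]
tcp_rot: [-2.401, 2.026, -0.0]
force: [0.1, -0.7, 0.2]
finger_gap: 87.4
grasp_force: 0.0
```

Run:
```python
from h import *
c=eyes.read_camera("wrist");cv2.imwrite('pics/w1.png',c['pixels'])
for z in(12,):
  for b in blobs(c,z,(0,0,512,384),170,300):print(b)
print(np.round(c['T'],2).tolist(),r.sense()['tool_pos'])
```

```bash
python3 d.py 455 200 50 0.18
```

```text
(array([350., 292.]), [293.8, 318.5, 48.1, 379.0], np.float64(0.17))
(array([418., 256.]), [243.9, 267.9, 34.0, 76.3], np.float64(-1.183))
(array([ 97., 255.]), [637.4, 334.7, 33.2, 76.2], np.float64(1.493))
(array([254., 181.]), [468.4, 214.2, 142.5, 187.9], np.float64(0.17))
(array([ 12., 142.]), [735.7, 214.4, 33.2, 103.7], np.float64(1.426))
(array([276.,   6.]), [470.0, 29.4, 16.0, 48.8], np.float64(0.17))
(array([35., 32.]), [709.0, 85.6, 68.3, 144.2], np.float64(0.72))
[[-0.99, 0.16, 0.04, 469.54], [-0.17, -0.95, -0.25, 132.87], [0.0, -0.26, 0.97, 336.35], [0.0, 0.0, 0.0, 1.0]] [457.29690719 201.94796596 178.9916236 ]
shift [  1.5   2.6 129. ] turn opts [np.float64(6.272), np.float64(3.131), np.float64(-0.011)] q6 then (before q1 change) [np.float64(-6.91), np.float64(-3.77), np.float64(-0.63)] q1 0.81 yaw -2.972
```

View pics/w1.png

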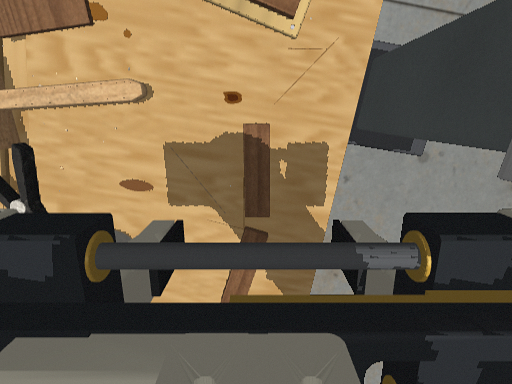

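The wrist view shows slat 1 between corners (244,124), (270,124), (269,217) and (245,217), nearly square to the fingers. Slat 2 starts at (257,230), hidden behind the gripper bar.

Run:
```python
from h import *
c=eyes.read_camera("wrist")
C=np.array([onz(c,p,12)[:2] for p in((244,124),(270,124),(269,217),(245,217))]);print(C.round(1),C.mean(0))
d=C[0]+C[1]-C[2]-C[3];print(np.arctan2(d[1],d[0]))
# saturated colour edges along some rows
h=cv2.cvtColor(c['pixels'],cv2.COLOR_BGR2HSV)
for row in(130,140,205,212):
  v=h[row,232:282,2].astype(int);print(row,v.tolist())
```

```bash
python3 d.py 455 200 50 0.18
```

```text
[[482.5 145.4]
 [454.3 140.6]
 [435.9 247.7]
 [464.2 252.6]] [459.20784087 196.5523754 ]
-1.4013441878776212
130 [209, 208, 207, 209, 210, 211, 210, 210, 211, 212, 215, 135, 139, 133, 128, 124, 120, 124, 135, 130, 128, 133, 135, 144, 131, 118, 115, 116, 119, 119, 127, 127, 121, 123, 124, 127, 130, 120, 155, 196, 194, 194, 194, 193, 195, 195, 194, 199, 195, 197]
140 [117, 118, 115, 115, 117, 114, 118, 117, 117, 118, 122, 90, 75, 66, 69, 70, 68, 73, 80, 80, 79, 84, 78, 79, 73, 70, 69, 71, 71, 70, 137, 135, 130, 133, 135, 139, 140, 133, 164, 206, 204, 204, 204, 204, 204, 207, 206, 206, 208, 208]
205 [116, 118, 115, 115, 114, 114, 115, 115, 116, 118, 121, 106, 89, 72, 69, 66, 71, 69, 67, 72, 73, 73, 71, 74, 75, 67, 66, 63, 63, 68, 71, 73, 71, 73, 79, 79, 81, 70, 116, 116, 116, 115, 116, 116, 116, 116, 116, 117, 116, 115]
212 [116, 116, 115, 116, 114, 117, 115, 113, 116, 115, 118, 100, 106, 68, 65, 63, 65, 68, 69, 71, 72, 70, 71, 77, 75, 66, 68, 64, 64, 72, 72, 74, 70, 71, 68, 74, 74, 69, 121, 112, 115, 116, 113, 114, 113, 112, 112, 114, 113, 114]
shift [ -0.4   2.  129.1] turn opts [np.float64(6.272), np.float64(3.131), np.float64(-0.011)] q6 then (before q1 change) [np.float64(-6.91), np.float64(-3.77), np.float64(-0.63)] q1 0.807 yaw -2.973
```

```bash
python3 d.py 457.5 198 3 0.17
```

```text
shift [ 2.000e+00 -1.000e-01  1.761e+02] turn opts [np.float64(6.282), np.float64(3.141), np.float64(-0.001)] q6 then (before q1 change) [np.float64(-6.92), np.float64(-3.78), np.float64(-0.64)] q1 0.807 yaw -2.973
```

jog_arm:
  deltas:
    - [[2,0,40,0,70],[2,0,80,0,70],[2,0,120,0,70],[2,0,150,0,70],[2,0,165,0,70],[2,0,176,0,70],[2,0,176,0,70]]

```text
clock: 3.05
tool_pos: [457.3, 194.7, 2.6]
tcp_rot: [2.395, -2.029, -0.0]
force: [-0.4, 0.3, -0.8]
finger_gap: 70.6
grasp_force: 0.0
```

jog_arm:
  deltas:
    - [[0,0,0,0,20],[0,0,0,0,20],[0,0,0,0,20],[0,0,0,0,20],[0,0,0,0,20],[0,0,0,0,20],[0,0,0,0,20]]
  grip_n: 20

```text
clock: 3.75
tool_pos: [457.8, 196.3, 3.8]
tcp_rot: [-2.398, 2.029, -0.0]
force: [-1.3, -0.3, 3.2]
finger_gap: 29.7
grasp_force: 20.0
```

jog_arm:
  deltas:
    - [[0,0,-20,0,20],[0,0,-60,0,20],[0,0,-110,0,20],[0,0,-150,0,20],[0,0,-150,0,20]]

```text
clock: 4.25
tool_pos: [460.5, 198.1, 159.4]
tcp_rot: [-2.392, 2.022, -0.003]
force: [0.0, 0.4, -1.1]
finger_gap: 29.6
grasp_force: 20.0
```

```bash
python3 d.py 490 60 155 -0.19
```

```text
shift [141.1  -6.1   3.8] turn opts [np.float64(0.357), np.float64(-2.785), np.float64(-5.926)] q6 then (before q1 change) [np.float64(-0.99), np.float64(2.15), np.float64(5.29)] q1 0.8 yaw -2.975
```

jog_arm:
  deltas:
    - [[30,0,0,0.1,20],[70,-4,0,0.2,20],[110,-6,0,0.3,20],[141,-6,0,0.36,20],[141,-6,0,0.36,20],[141,-6,0,0.36,20]]

```text
clock: 4.85
tool_pos: [486.8, 57.4, 153.2]
tcp_rot: [1.994, -2.427, -0.0]
force: [0.4, 0.4, -0.3]
finger_gap: 29.7
grasp_force: 20.0
```

Run:
```python
from h import *
c=eyes.read_camera("wrist");cv2.imwrite('pics/w2.png',c['pixels']);np.save('w2.npy',c,allow_pickle=True)
for b in blobs(c,20,(0,0,512,384),175,300):print(b)
print(r.sense()['tool_pos'])
```

```text
(array([280., 295.]), [483.1, 181.4, 41.8, 384.7], np.float64(-0.196))
(array([ 56., 289.]), [736.7, 130.5, 43.0, 48.5], np.float64(-0.196))
(array([320., 256.]), [435.5, 152.6, 13.7, 64.5], np.float64(1.455))
(array([195., 256.]), [571.8, 125.6, 14.0, 64.4], np.float64(1.297))
(array([ 47., 189.]), [708.7, 21.2, 100.0, 117.0], np.float64(-1.272))
(array([236., 176.]), [507.9, 56.1, 125.6, 199.4], np.float64(-0.195))
(array([234.,  63.]), [486.8, -60.8, 30.4, 108.9], np.float64(-0.195))
[486.84058272  58.02011112 153.2801495 ]
```

View pics/w2.png

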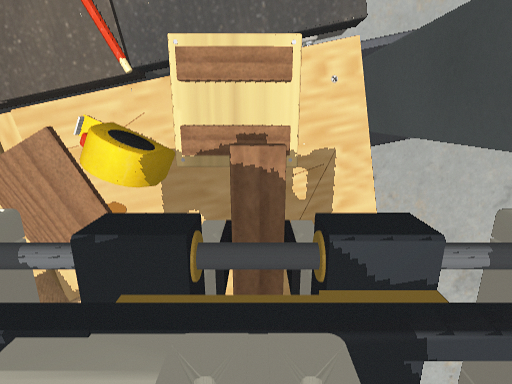

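The wrist view shows the pad spanning about (170,35) to (300,155), its far fixed slat at (234,63), the tape measure at (125,155) and the held slat at (258,190), square to the pad. The pad centre comes to about (492.5,-24), turned by -0.195.

```bash
python3 d.py 531.7 -31.8 24 -0.195
```

```text
shift [ 79.5 -61.4 129.3] turn opts [np.float64(0.001), np.float64(-3.141), np.float64(-6.282)] q6 then (before q1 change) [np.float64(-0.72), np.float64(2.43), np.float64(5.57)] q1 0.52 yaw 2.947
```

jog_arm:
  deltas:
    - [[30,-20,10,0,20],[60,-45,25,0,20],[79.5,-61,45,0,20],[79.5,-61,70,0,20],[79.5,-61,95,0,20],[79.5,-61,110,0,20],[79.5,-61,118,0,20],[79.5,-61,118,0,20]]

```text
clock: 5.7
tool_pos: [530.9, -31.0, 34.6]
tcp_rot: [1.996, -2.423, -0.001]
force: [-0.2, -0.1, -0.3]
finger_gap: 29.3
grasp_force: 20.0
```

```bash
python3 d.py 531.7 -31.8 24 -0.195
```

```text
shift [ 0.6 -0.9 10.6] turn opts [np.float64(0.003), np.float64(-3.139), np.float64(-6.281)] q6 then (before q1 change) [np.float64(-0.51), np.float64(2.64), np.float64(5.78)] q1 0.31 yaw 2.949
```

jog_arm:
  deltas:
    - [[0.5,-1,4,0,20],[0.5,-1,8,0,20],[0.5,-1,11,0,20],[0.5,-1,11,0,20],[0.5,-1,11,0,42],[0.5,-1,11,0,42],[0.5,-1,11,0,42]]

```text
clock: 6.4
tool_pos: [532.5, -32.4, 24.8]
tcp_rot: [-1.996, 2.426, -0.0]
force: [-0.8, 0.0, -0.2]
finger_gap: 41.2
grasp_force: 0.0
```

jog_arm:
  deltas:
    - [[0,0,-10,0,42],[0,0,-40,0,42],[0,0,-80,0,60],[0,0,-120,0,88],[0,0,-120,0,88]]

```text
clock: 6.9
tool_pos: [535.9, -32.0, 151.3]
tcp_rot: [-1.992, 2.418, -0.008]
force: [0.7, 0.1, -0.0]
finger_gap: 60.5
grasp_force: 0.0
```

```bash
python3 d.py 452.5 326 150 -0.147
```

Run:
```python
from h import *
c=eyes.read_camera("scene")
for b in blobs(c,12,(190,300,240,360),170):print(b)
```

```text
shift [-335.4  150.5    0.9] turn opts [np.float64(6.237), np.float64(3.096), np.float64(-0.046)] q6 then (before q1 change) [np.float64(-6.74), np.float64(-3.6), np.float64(-0.46)] q1 0.307 yaw 2.949
(array([211., 337.]), [450.8, 326.8, 34.1, 110.6], np.float64(1.428))
```

jog_arm:
  deltas:
    - [[-335,150,0,-0.05,80],[-335,150,0,-0.05,80],[-335,150,0,-0.05,80],[-335,150,0,-0.05,80],[-335,150,0,-0.05,80],[-335,150,0,-0.05,80],[-335,150,0,-0.05,80],[-335,150,0,-0.05,80],[-335,150,0,-0.05,80]]

```text
clock: 7.85
tool_pos: [448.8, 327.2, 143.9]
tcp_rot: [2.059, -2.372, 0.0]
force: [-0.5, 0.1, 1.1]
finger_gap: 79.8
grasp_force: 0.0
```

```bash
python3 d.py 452.5 325.5 3 -0.143
```

```text
shift [  1.   -4.  140.9] turn opts [np.float64(0.002), np.float64(-3.14), np.float64(-6.281)] q6 then (before q1 change) [np.float64(-1.13), np.float64(2.02), np.float64(5.16)] q1 0.982 yaw 3.001
```

jog_arm:
  deltas:
    - [[1,-4,40,0,70],[1,-4,80,0,70],[1,-4,115,0,70],[1,-4,132,0,70],[1,-4,140.5,0,70],[1,-4,140.5,0,70]]

```text
clock: 8.45
tool_pos: [453.3, 322.2, 3.1]
tcp_rot: [2.053, -2.375, 0.001]
force: [0.4, 0.1, 0.9]
finger_gap: 70.0
grasp_force: 0.0
```

jog_arm:
  deltas:
    - [[0,0,0,0,20],[0,0,0,0,20],[0,0,0,0,20],[0,0,0,0,20],[0,0,0,0,20],[0,0,0,0,20],[0,0,0,0,20]]
  grip_n: 20

```text
clock: 9.15
tool_pos: [453.6, 323.8, 4.3]
tcp_rot: [-2.056, 2.375, 0.0]
force: [-0.8, -0.2, 5.0]
finger_gap: 29.8
grasp_force: 20.0
```

jog_arm:
  deltas:
    - [[0,0,-20,0,20],[0,0,-60,0,20],[0,0,-110,0,20],[0,0,-150,0,20],[0,0,-150,0,20]]

```text
clock: 9.65
tool_pos: [456.0, 326.1, 160.3]
tcp_rot: [-2.051, 2.367, 0.002]
force: [0.9, 1.2, -1.0]
finger_gap: 29.7
grasp_force: 20.0
```

```bash
python3 d.py 453.3 -16.2 120 -0.195
```

Run:
```python
from h import *
c=eyes.read_camera("scene");cv2.imwrite('pics/s3.png',cv2.resize(c['pixels'][140:340,170:390],None,fx=2.5,fy=2.5))
```

```text
shift [339.6 -45.9  37.8] turn opts [np.float64(0.052), np.float64(-3.09), np.float64(-6.231)] q6 then (before q1 change) [np.float64(-1.17), np.float64(1.97), np.float64(5.12)] q1 0.971 yaw 2.999
```

View pics/s3.png

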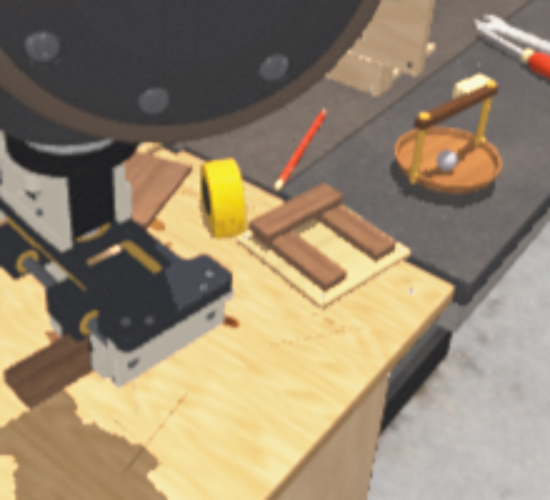

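The first slat lies across the far end of the fixed slats, flush, at crop (295,212). The second is held at crop (50,365). Next I'll place the second at the near end.

jog_arm:
  deltas:
    - [[30,-4,10,0.05,20],[70,-10,20,0.05,20],[115,-16,30,0.05,20],[160,-22,38,0.05,20],[205,-28,38,0.05,20],[250,-34,38,0.05,20],[290,-40,38,0.05,20],[320,-44,38,0.05,20],[340,-46,38,0.05,20],[340,-46,38,0.05,20]]

```text
clock: 10.7
tool_pos: [448.8, -21.7, 114.9]
tcp_rot: [1.991, -2.427, -0.002]
force: [-0.0, 0.4, -0.3]
finger_gap: 29.4
grasp_force: 20.0
```

jog_arm:
  deltas:
    - [[0,0,20,0,20],[0,0,45,0,20],[0,0,65,0,20],[0,0,78,0,20],[0,0,84,0,20],[0,0,84,0,20]]

```text
clock: 11.3
tool_pos: [449.5, -19.4, 31.0]
tcp_rot: [1.995, -2.424, -0.001]
force: [-0.2, -0.1, 0.7]
finger_gap: 29.6
grasp_force: 20.0
```

```bash
python3 d.py 453.3 -16.2 24.5 -0.195
```

```text
shift [-3.9 -3.1  6.5] turn opts [np.float64(0.001), np.float64(-3.14), np.float64(-6.282)] q6 then (before q1 change) [np.float64(-0.59), np.float64(2.55), np.float64(5.69)] q1 0.397 yaw 2.948
```

jog_arm:
  deltas:
    - [[-4,-3,2,0,20],[-4,-3,5,0,20],[-4,-3,7,0,20],[-4,-3,7,0,20],[-4,-3,7,0,42],[-4,-3,7,0,42],[-4,-3,7,0,42]]

```text
clock: 12.0
tool_pos: [454.1, -16.1, 25.2]
tcp_rot: [-1.996, 2.426, -0.0]
force: [0.5, -0.8, 0.2]
finger_gap: 41.1
grasp_force: 0.0
```

jog_arm:
  deltas:
    - [[0,0,-10,0,42],[0,0,-40,0,42],[0,0,-80,0,60],[0,0,-120,0,60],[0,0,-160,0,60],[0,0,-200,0,60],[0,0,-200,0,60]]

```text
clock: 12.7
tool_pos: [456.8, -15.7, 231.5]
tcp_rot: [-1.991, 2.418, -0.007]
force: [1.1, -0.2, 1.1]
finger_gap: 60.2
grasp_force: 0.0
```

```bash
python3 d.py 465 -130 220 -0.3
```

Run:
```python
from h import *
c=eyes.read_camera("scene");s=eyes.read_camera("side")
cv2.imwrite('pics/crop2.png',np.hstack([cv2.resize(k['pixels'][y:y+100,x:x+65],None,fx=5.9,fy=5.9,interpolation=cv2.INTER_CUBIC) for k,x,y in((c,322,155),(s,195,195))]))
```

```text
shift [110.7 -29.9  11.4] turn opts [np.float64(0.107), np.float64(-3.035), np.float64(-6.176)] q6 then (before q1 change) [np.float64(-0.7), np.float64(2.44), np.float64(5.58)] q1 0.4 yaw 2.948
```

View pics/crop2.png

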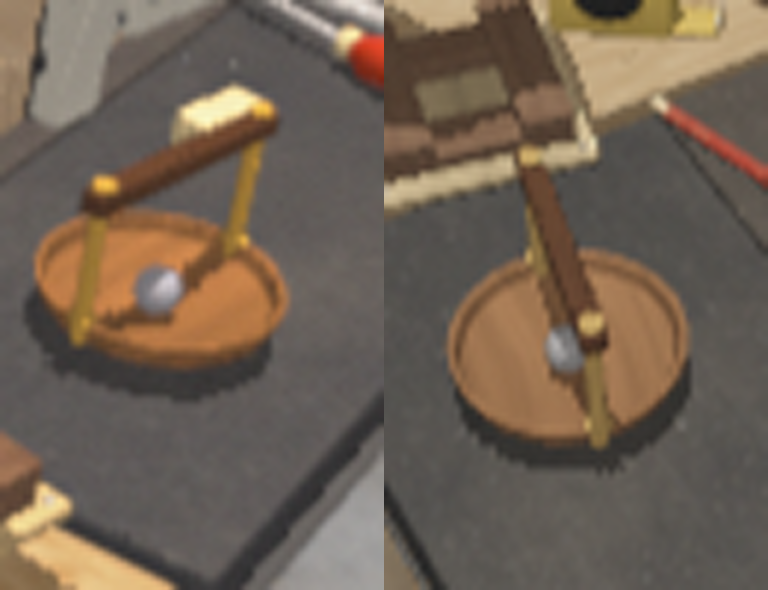

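The left half (scene view) shows the brass knobs at crop (105,190) and (263,110), and the ball at (158,290). The right half (side view) shows the same knobs at (530,157) and (592,326), and both top slats lying across the crib at upper left. I'll triangulate the knobs.

Run:
```python
from h import *
c=eyes.read_camera("scene");s=eyes.read_camera("side")
a=tri(c,(339.8,187.2),s,(219.7,221.6));b=tri(c,(366.6,173.6),s,(230.3,250.3))
print(a.round(1),b.round(1),((a+b)/2).round(1),np.linalg.norm(a-b),np.arctan2(*(a-b)[1::-1]))
for p in((339.8,187.2),(366.6,173.6)):print('sc',onz(c,p,105).round(1))
for p in((219.7,221.6),(230.3,250.3)):print('si',onz(s,p,105).round(1))
```

```text
[ 472.5 -176.2  102.1] [ 449.  -292.9  103.2] [ 460.8 -234.6  102.6] 119.0404294640358 1.3725326365120232
sc [ 466.9 -170.1  105. ]
sc [ 445.  -288.2  105. ]
si [ 474.6 -177.3  105. ]
si [ 450.9 -293.4  105. ]
```

jog_arm:
  deltas:
    - [[110,-30,10,0.1,60],[110,-30,10,0.1,60],[110,-30,10,0.1,60],[110,-30,10,0.1,60]]

```text
clock: 13.3
tool_pos: [461.1, -131.7, 213.2]
tcp_rot: [1.866, -2.523, -0.003]
force: [-1.4, 0.5, -0.7]
finger_gap: 59.9
grasp_force: 0.0
```

Run:
```python
from h import *
c=eyes.read_camera("wrist");cv2.imwrite('pics/w4.png',c['pixels']);
print(r.sense()['tool_pos'],[np.round(proj(c,p),1) for p in((455,-230,104),(450,-290,104),(470,-170,104))])
```

```text
[ 461.29147761 -130.76766841  213.50761451] [array([231.8,  84. ]), array([214.7,   8. ]), array([236.8, 154.6])]
```

View pics/w4.png

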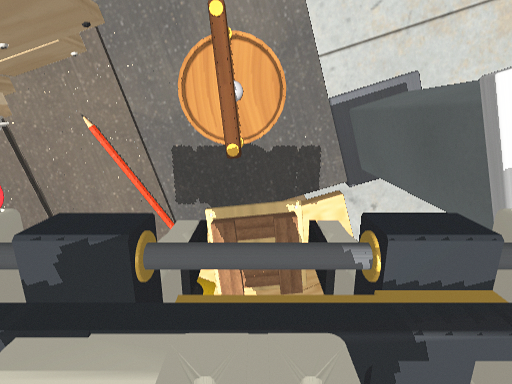

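The wrist view shows the bar knobs at (216,8) and (233,150). The ball is at (237,91), in the middle of the dish, and both slats lie on the crib at (260,245).

Run:
```python
from h import *
c=eyes.read_camera("wrist")
a=onz(c,(233,150),104.5);b=onz(c,(216,8),104.5);print(a.round(1),b.round(1),(a+b)/2,np.linalg.norm(a-b),np.arctan2(*(a-b)[1::-1]))
```

```bash
python3 d.py 461 -234 150 -0.2
```

```text
[ 472.3 -174.1  104.5] [ 449.3 -288.7  104.5] [ 460.79658174 -231.37361854  104.5       ] 116.88033476248022 1.3727119322586716
shift [ 99.5 -29.9  63.9] turn opts [np.float64(6.188), np.float64(3.046), np.float64(-0.095)] q6 then (before q1 change) [np.float64(-6.62), np.float64(-3.48), np.float64(-0.34)] q1 0.137 yaw 2.846
```

jog_arm:
  deltas:
    - [[40,-12,20,-0.05,50],[80,-24,45,-0.1,50],[99,-30,62,-0.1,50],[99,-30,62,-0.1,50],[99,-30,62,-0.1,50]]

```text
clock: 13.9
tool_pos: [462.1, -232.7, 152.6]
tcp_rot: [1.995, -2.425, -0.002]
force: [0.2, 0.6, 1.3]
finger_gap: 49.9
grasp_force: 0.0
```

```bash
python3 d.py 461 -233 78 -0.199
```

```text
shift [ 0.5  0.9 74.6] turn opts [np.float64(0.005), np.float64(-3.137), np.float64(-6.278)] q6 then (before q1 change) [np.float64(-0.11), np.float64(3.03), np.float64(6.17)] q1 -0.087 yaw 2.948
```

jog_arm:
  deltas:
    - [[0,1,20,0,50],[0,1,40,0,50],[0,1,58,0,40],[0,1,68,0,32],[0,1,74,0,26],[0,1,74,0,24],[0,1,74,0,22]]
  grip_n: 5

```text
clock: 14.6
tool_pos: [462.0, -232.9, 79.9]
tcp_rot: [-1.996, 2.425, -0.002]
force: [-0.4, 0.3, 0.4]
finger_gap: 22.8
grasp_force: 0.0
```

jog_arm:
  deltas:
    - [[0,0,0,0,20],[0,0,0,0,18],[0,0,0,0,16],[0,0,0,0,14],[0,0,0,0,12],[0,0,0,0,10],[0,0,0,0,10]]
  grip_n: 5

```text
clock: 15.3
tool_pos: [461.0, -233.1, 79.1]
tcp_rot: [1.996, -2.426, -0.0]
force: [-3.2, 0.6, 3.7]
finger_gap: 13.7
grasp_force: 5.0
```

jog_arm:
  deltas:
    - [[0,0,0,0,8],[0,0,0,0,8],[0,0,0,0,8],[0,0,0,0,8]]
  grip_n: 30

```text
clock: 15.7
tool_pos: [461.0, -233.1, 79.2]
tcp_rot: [1.996, -2.426, -0.0]
force: [-3.5, 0.1, 4.5]
finger_gap: 13.7
grasp_force: 30.0
```

Gripped. Next is a gentle lift, then a look.

jog_arm:
  deltas:
    - [[0,0,-1,0,8],[0,0,-3,0,8],[0,0,-6,0,8],[0,0,-10,0,8],[0,0,-14,0,8],[0,0,-18,0,8],[0,0,-22,0,8],[0,0,-25,0,8],[0,0,-27,0,8],[0,0,-28,0,8]]

```text
clock: 16.7
tool_pos: [461.4, -233.1, 107.3]
tcp_rot: [-1.996, 2.426, -0.0]
force: [1.7, 0.5, -3.3]
finger_gap: 13.5
grasp_force: 30.0
```

jog_arm:
  deltas:
    - [[0,0,-2,0,8],[0,0,-6,0,8],[0,0,-12,0,8],[0,0,-20,0,8],[0,0,-30,0,8],[0,0,-40,0,8],[0,0,-48,0,8],[0,0,-54,0,8],[0,0,-58,0,8],[0,0,-60,0,8]]

```text
clock: 17.7
tool_pos: [461.3, -233.0, 167.4]
tcp_rot: [-1.996, 2.426, -0.0]
force: [-0.3, 0.3, -3.2]
finger_gap: 13.6
grasp_force: 30.0
```

Run:
```python
from h import *
c=eyes.read_camera("scene");s=eyes.read_camera("side")
cv2.imwrite('pics/l5.png',np.hstack([cv2.resize(k['pixels'][y:y+110,x:x+75],None,fx=5.2,fy=5.2,interpolation=cv2.INTER_CUBIC) for k,x,y in((c,312,115),(s,190,170))]))
```

```bash
python3 d.py 492.5 -24 166 1.376
```

```text
shift [-211.1    9.7    1.1] turn opts [np.float64(4.713), np.float64(1.572), np.float64(-1.57)] q6 then (before q1 change) [np.float64(-4.82), np.float64(-1.68), np.float64(1.46)] q1 -0.088 yaw 2.948
```

View pics/l5.png

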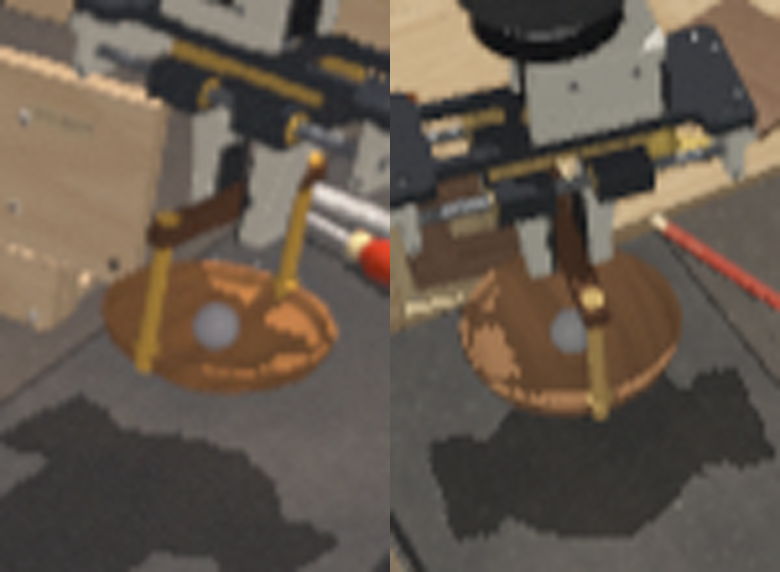

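The dish is up and level: the ball shows mid-dish at crop (215,325) in the scene half and (570,330) in the side half. Now the quarter turn.

jog_arm:
  deltas:
    - [[0,0,0,-0.02,8],[0,0,0,-0.06,8],[0,0,0,-0.13,8],[0,0,0,-0.21,8],[0,0,0,-0.29,8],[0,0,0,-0.37,8],[0,0,0,-0.44,8],[0,0,0,-0.49,8],[0,0,0,-0.52,8],[0,0,0,-0.53,8]]

```text
clock: 18.8
tool_pos: [461.2, -233.0, 166.8]
tcp_rot: [2.562, -1.817, -0.001]
force: [0.1, 0.1, -3.5]
finger_gap: 13.6
grasp_force: 30.0
```

jog_arm:
  deltas:
    - [[0,0,0,-0.02,8],[0,0,0,-0.06,8],[0,0,0,-0.13,8],[0,0,0,-0.21,8],[0,0,0,-0.29,8],[0,0,0,-0.37,8],[0,0,0,-0.44,8],[0,0,0,-0.49,8],[0,0,0,-0.52,8],[0,0,0,-0.53,8]]

```text
clock: 19.8
tool_pos: [461.3, -233.1, 167.0]
tcp_rot: [2.949, -1.083, -0.0]
force: [0.4, -0.5, -3.6]
finger_gap: 14.1
grasp_force: 30.0
```

jog_arm:
  deltas:
    - [[0,0,0,-0.02,8],[0,0,0,-0.06,8],[0,0,0,-0.13,8],[0,0,0,-0.21,8],[0,0,0,-0.29,8],[0,0,0,-0.37,8],[0,0,0,-0.43,8],[0,0,0,-0.48,8],[0,0,0,-0.5,8],[0,0,0,-0.51,8]]

```text
clock: 20.8
tool_pos: [461.3, -233.0, 167.1]
tcp_rot: [-3.127, 0.305, 0.0]
force: [-0.2, -1.0, -3.3]
finger_gap: 13.7
grasp_force: 30.0
```

```bash
python3 d.py 492.5 -24 166 1.376
```

```text
shift [  -9.8 -211.1    1.1] turn opts [np.float64(0.0), np.float64(-3.142), np.float64(-6.283)] q6 then (before q1 change) [np.float64(1.46), np.float64(4.61), np.float64(7.75)] q1 -0.088 yaw -1.766
```

jog_arm:
  deltas:
    - [[0,-1,0,0,8],[0,-4,0,0,8],[0,-10,0,0,8],[-1,-18,0,0,8],[-1,-28,0,0,8],[-2,-39,0,0,8],[-2,-50,0,0,8],[-3,-60,0,0,8],[-3,-67,0,0,8],[-3,-70,0,0,8]]

```text
clock: 21.8
tool_pos: [472.2, -162.9, 167.2]
tcp_rot: [-3.127, 0.304, -0.0]
force: [0.8, -1.2, -2.3]
finger_gap: 13.6
grasp_force: 30.0
```

jog_arm:
  deltas:
    - [[0,-1,0,0,8],[0,-4,0,0,8],[0,-10,0,0,8],[-1,-18,0,0,8],[-1,-28,0,0,8],[-2,-39,0,0,8],[-2,-50,0,0,8],[-3,-60,0,0,8],[-3,-67,0,0,8],[-3,-70,0,0,8]]

```text
clock: 22.8
tool_pos: [482.7, -93.6, 167.1]
tcp_rot: [-3.127, 0.304, -0.0]
force: [0.3, -0.4, -2.8]
finger_gap: 13.7
grasp_force: 30.0
```

jog_arm:
  deltas:
    - [[0,-1,0,0,8],[0,-4,0,0,8],[0,-10,0,0,8],[-1,-18,0,0,8],[-1,-28,0,0,8],[-2,-39,0,0,8],[-3,-50,0,0,8],[-4,-60,0,0,8],[-4,-67,0,0,8],[-4,-71,0,0,8]]

```text
clock: 23.8
tool_pos: [492.5, -23.2, 167.1]
tcp_rot: [-3.127, 0.304, -0.0]
force: [-0.2, -0.9, -3.6]
finger_gap: 13.9
grasp_force: 30.0
```

jog_arm:
  deltas:
    - [[0,0,0,0,8],[0,0,0,0,8],[0,0,0,0,8],[0,0,0,0,8],[0,0,0,0,8]]

```text
clock: 24.3
tool_pos: [492.3, -24.4, 167.1]
tcp_rot: [3.127, -0.306, -0.0]
force: [0.8, -0.6, -3.1]
finger_gap: 13.8
grasp_force: 30.0
```

```bash
python3 d.py 492.5 -24 166 1.376
```

Run:
```python
from h import *
c=eyes.read_camera("scene");s=eyes.read_camera("side")
cv2.imwrite('pics/l6.png',np.hstack([cv2.resize(k['pixels'][y:y+120,x:x+95],None,fx=4.2,fy=4.2,interpolation=cv2.INTER_CUBIC) for k,x,y in((c,245,155),(s,170,120))]))
```

```text
shift [ 0.2 -0.4  1.1] turn opts [np.float64(6.283), np.float64(3.141), np.float64(-0.0)] q6 then (before q1 change) [np.float64(-5.26), np.float64(-2.12), np.float64(1.03)] q1 0.35 yaw -1.766
```

View pics/l6.png

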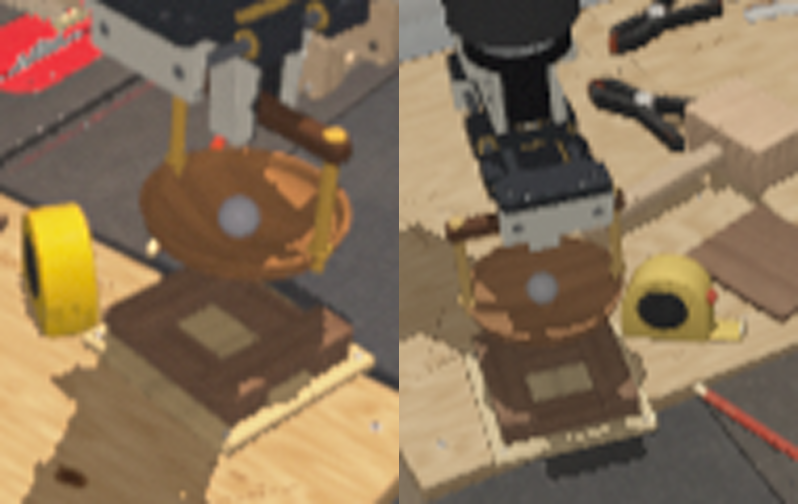

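The dish hangs level over the complete crib with its handle along pad x. The ball is mid-dish at crop (238,215) in the scene half and (541,288) in the side half, and both slats are in place.

```bash
python3 -c "
from plant import r
print(r.hand_in())"
```

```text
the job is handed in; nothing more can be done
None
```

I handed the job in at about 24 s: both slats lie across the crib ends, and the dish is held level after its quarter turn, about 5 cm above the crib's middle, with the ball centred. The hand-in returned no verdict.

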